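# Load the adapter plate over the lip of the sprung nest

## Robot

A 6-joint arm with a two-finger parallel gripper is mounted at the origin on a cart in front of the work surface, level with it; the furniture and walls round the work are solid. World frame = base frame: x ahead of the robot, y to its left, z up, the work surface at z = 0. Lengths are in mm, angles in degrees, forces in N, time in s.
With the tool pointing down it reaches from about 300 to 875 mm from the base axis. Payload 6.4 kg.
Tool frame: the origin (TCP) lies at the very end of the fingers, on their centre line; the grasp point (between the pads) lies 19 mm behind it; z points along the fingers, y is the line along which they close (so a half turn about z gives the same grasp; the last joint's range is limited). The gripper opens to 85 mm and grips with 20 to 120 N. Pads are 22 mm wide; open, the fingers measure 114 mm over their backs; the gripper's body (76 mm by 85 mm) begins 54 mm behind the grasp point. The pads swing forward as they close: fully open they stand 13 mm farther back than shut.
Start: joints at [-79.544, 10.359, 92.074, -0, 77.567, -11.82], TCP at [217.987, -532.093, 231.288] pointing down, gripper open.
Joint ranges: [-171.53, 171.53], [-51.25, 118.39], [17.06, 147.69], [-65.23, 245.23], [0, 150.52], [-178.68, 178.68]. Speed limits (degrees/s): [147.25, 147.25, 172.46, 180, 180, 180].

## Interface

Orientations are given as [roll, pitch, yaw] about the fixed x, y, z axes, in that order (R = Rz(yaw) Ry(pitch) Rx(roll)).
In Python, from plant import arm gives the robot as it stands. Calls block until the motion is done:
- arm.reach(position, orientation): joint-space move of the TCP to a pose.
- arm.line_to(position, v=150, frame=None): straight line of the TCP; frame=None keeps the orientation; v is the mean speed in mm/s.
- arm.set_joints(angles): joint-space move.
- arm.gripper_to(opening, newtons=None): finger opening in mm; newtons is the grip in N (None keeps the last); returns when the fingers have stopped.
- arm.hold(seconds).
- arm.ik(position, orientation): joint angles nearest the present ones, or None.
- arm.get_image(name): name is "side" or "top" or "wrist"; returns a dict with "img" (480x640x3 uint8, red, green, blue), "intrinsics" (3x3 intrinsics, pixels), "distortion" ([k1, k2, p1, p2, k3] as OpenCV has them; the pictures are not rectified), "camera_from_world" (4x4, takes a point from world to camera coordinates). Camera axes: x right, y up, looking along -z (the intrinsics and any distortion apply to the point x, -y, -z); pixel columns grow to the right and rows downward; lengths in mm; the calibration is good to about 2 mm. A picture is of the moment at which its call begins. There is no depth.
A pose or a line that the arm cannot do raises arm.PlanningError and nothing moves.
- arm.sign_off(): hands the job in; it is judged then, once.
Trained networks look in a picture, given as the dict that the camera call returned (one of the last four; its "shot" number tells which), for a name from the list of things; names that differ only in an ending like _2 or _b are one class to them, and where a whole thing is asked for, a point or a joint stands for the part that bears it (a point fixed in the world has none). Each returns a list of dicts, best first, with "p" (0 to 1); they miss things now and then, are a little off and sometimes report something else, mostly with a low value. They report only what shows in the picture. A call takes as long as a camera call. They do not tell look-alikes from the thing itself.
- arm.spot_in(query, picture): "box" ([centre column, centre row, width, height] in pixels, round what is visible of it).
- arm.trace(query, picture): "pixels" (480x640 bool, what is visible of it) and "box" ([centre column, centre row, width, height] in pixels, round what is visible of it).
Readings, each from a call of its own:
- arm.get_time(): time.
- arm.get_joint_pos(): joint angles.
- arm.get_qvel(): joint speeds.
- arm.get_effort(): joint torques, N m.
- arm.get_position(): TCP position.
- arm.get_tool_rot(): TCP orientation.
- arm.get_wrist_force(): force on the tool from outside, world axes, zero at the start.
- arm.get_torque(): the same for the moment, N m.
- arm.get_width(): finger opening in mm.
- arm.get_finger_force(): force on a finger pad.
Only numpy, scipy, OpenCV 4.12 (cv2) and the standard library are available. Lean on these libraries where they do the work, as an engineer would, in place of code of your own. Each camera call takes 0.05 s, during which the arm holds its last target. There are 200 camera calls.

## Task

Push the flat aluminium plate along its channel and over the raised lip so that it drops into the pocket beyond, against the sprung jaw, and is left lying flat, trapped between the jaw and the back of the lip. Slide it, never lift it out of the channel, push and press gently without ramming it, and leave the things standing around where they are.

Things in the scene. Friction and masses are not known exactly. Their poses are not given: they have to be found in the camera images.
- nest: Metal loading nest fixed on the bench, 315 x 110 mm. Origin at bench height, mid-width, under the lip's back face. x = loading direction: open deck end, lip, sprung jaw; z up. Deck from x = -150 to -19 mm, 14 mm above the bench. Side rails from x = -150 to 85 mm: inner faces at y = +-37, outer at +-47, tops 24 mm above the bench; the deck's -x end is open.
- nest_lip (a point): Middle of the lip's top back edge (axes as the nest's). The lip's top is 5.5 mm long and 18 mm above the bench; before it a ramp rises from the deck (4 mm over 13.5 mm); behind it an upright face drops 8 mm to the pocket floor, 10 mm above the bench.
- nest_seat (a point): Point on the pocket floor, 45 mm beyond the lip's back face, where the plate's origin is when seated (axes as the nest's). The far end of the pocket is a 50 mm wide sprung jaw, top 23 mm above the bench. Its block (28 x 56 mm, top 32 mm) is clamped anew each time and not measured: the free jaw face stands 82 to 87 mm beyond the lip. Spring 1.6 N/mm, 12 mm travel, then solid.
- plate: Loose flat aluminium plate, 90 x 70 x 12 mm, 0.11 to 0.21 kg, lying in the channel on the deck. Origin: centre of its underside; x along its 90 mm length (loading direction), z up. Passing over, the nose tips into the pocket and the tail rides up on the lip; spring and friction can keep the tail hung up there until it is pushed clear and worked or pressed down behind the lip.
- mirror_actuator: Bystander: round black adjusting motor, 67 mm across, 29 mm high, beside the nest on the robot's side. Origin: centre of its underside.
- tape_roll: Bystander: small black tape roll lying flat, 63 mm across, 19 mm high, beside the nest on the robot's side. Origin: centre of its underside.
- barcode_scanner: Bystander: grey and black hand scanner lying on the bench at the right, 144 x 96 x 40 mm. Origin: centre of its underside.
- spare_glass: Bystander: oval mirror glass in a black carrier lying at the left, 97 x 150 x 9 mm. Origin: centre of its underside.
Mind the look-alikes: they are no part of the job. There is more than one size of the plate; the one meant has the size given above.

How it is judged:
By the outcome, as a careful person would: the job done as asked, in the order asked, and still so for the second after the job is handed in, with the robot touching nothing.
It also fails if it takes over 54 s, if anything falls off the work surface, if the arm or the gripper's body presses on something with over 40 N, if the wrist force passes 120 N, or if a joint passes its speed limit or range.

## Working session

There is one attempt and no reset: what is moved stays moved. The work goes in short steps, each a Python script; the robot and the scene stay as the last script left them, time stands still between calls to the robot, and variables do not carry over. Pictures are saved under pics/ and viewed, at most 10 in all, crops included, and the job is handed in when it is done.

```bash
mkdir -p pics; ls
cat > h.py <<'E'
import numpy as np, cv2
from plant import arm
def save(p,n): cv2.imwrite(f'pics/{n}.png',p['img'][:,:,::-1])
def proj(p,P):
    T=np.array(p['camera_from_world']);c=np.atleast_2d(P)@T[:3,:3].T+T[:3,3]
    c=c*[1,-1,-1]
    return cv2.projectPoints(c.astype(float),np.zeros(3),np.zeros(3),np.array(p['intrinsics']),np.array(p['distortion']))[0][:,0]
def unproj(p,uv,z):
    T=np.array(p['camera_from_world']);n=cv2.undistortPoints(np.array(uv,float).reshape(-1,1,2),np.array(p['intrinsics']),np.array(p['distortion']))[:,0]
    d=np.c_[n[:,0],-n[:,1],-np.ones(len(n))]@T[:3,:3]; o=-T[:3,:3].T@T[:3,3]
    return o+d*((z-o[2])/d[:,2])[:,None]
E
python3 - <<'E'
from h import *
t=arm.get_image('top');s=arm.get_image('side');save(t,'top0');save(s,'side0')
for q in ['nest','plate','mirror_actuator','tape_roll','barcode_scanner','spare_glass']:
    for n,p in(('t',t),('s',s)):
        for r in arm.spot_in(q,p)[:3]: print(q,n,round(r['p'],2),np.round(r['box']), np.round(unproj(p,[r['box'][:2]],15)[0]) )
print(arm.get_time(),arm.get_tool_rot())
E
```

```text
pics
nest t 0.93 [315. 224. 133.  78.] [509.   1.  15.]
plate t 0.93 [417. 224.  35.  30.] [ 507. -243.   15.]
plate t 0.7 [428. 279.  30.  30.] [ 376. -268.   15.]
plate t 0.69 [350. 213.  43.  37.] [535. -82.  15.]
plate s 0.82 [298. 238.  30.  25.] [542. -81.  15.]
plate s 0.63 [387. 217.  28.  17.] [ 377. -263.   15.]
plate s 0.52 [336. 215.  19.  13.] [ 500. -221.   15.]
mirror_actuator t 0.97 [302. 280.  26.  25.] [373.  34.  15.]
mirror_actuator t 0.19 [482. 260.  48.  64.] [ 423. -398.   15.]
mirror_actuator s 0.79 [348. 285.  32.  30.] [370.  46.  15.]
mirror_actuator s 0.17 [347. 255.  25.  20.] [411. -61.  15.]
tape_roll t 0.74 [345. 265.  24.  26.] [411. -71.  15.]
tape_roll s 0.62 [347. 255.  29.  19.] [411. -61.  15.]
tape_roll s 0.2 [299. 238.  32.  27.] [540. -85.  15.]
barcode_scanner t 0.93 [481. 260.  46.  62.] [ 421. -396.   15.]
barcode_scanner s 0.78 [373. 190.  36.  28.] [ 454. -392.   15.]
spare_glass t 0.62 [174. 269.  67.  42.] [401. 340.  15.]
0.7 [-1.79999493e+02 -7.17465238e-04  2.22809977e+01]
```

Run:
```python
import cv2
a=cv2.imread('pics/top0.png');cv2.imwrite('pics/topc.png',cv2.resize(a[160:310,220:420],None,fx=4,fy=4,interpolation=cv2.INTER_CUBIC))
```

```text
(no output)
```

View pics/topc.png

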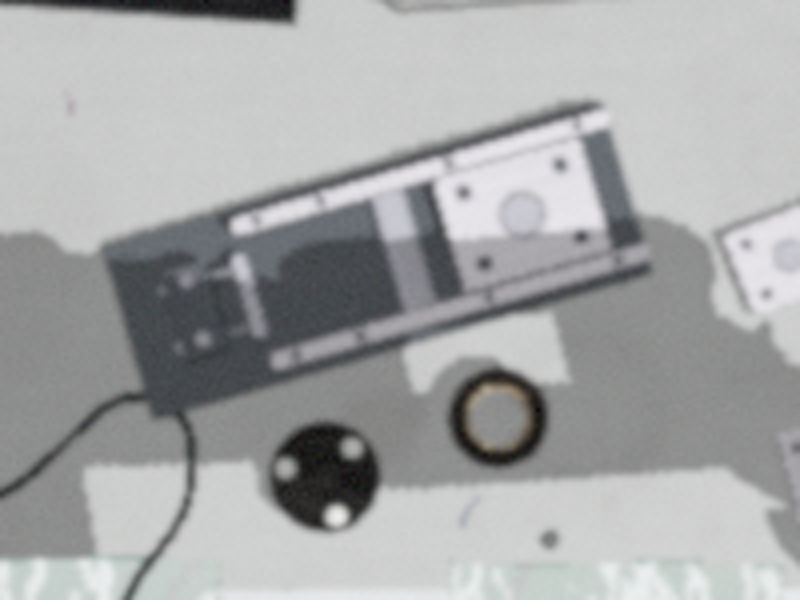

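View pics/side0.png

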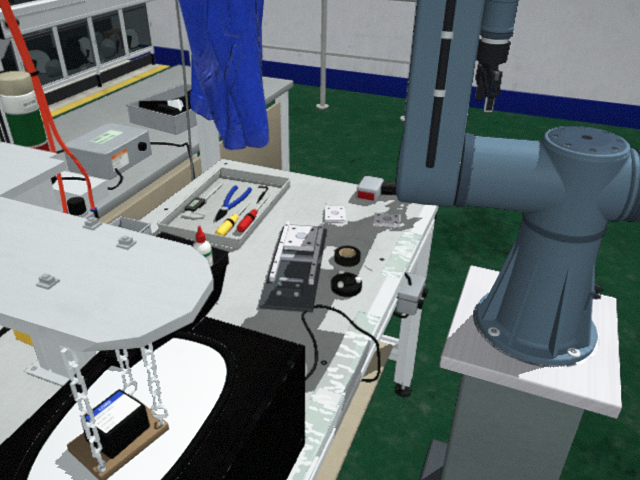

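The crop shows the nest's open end at the right and the jaw at the left (crop px 245,295). The target plate lies in the channel at (525,215), the lip at (405,250), and the actuator and tape roll are below. Next, a closer wrist view.

Run:
```python
from h import *
w=arm.get_image('wrist');T=np.array(w['camera_from_world']);c=-T[:3,:3].T@T[:3,3]
from scipy.spatial.transform import Rotation as R
Rt=R.from_euler('xyz',arm.get_tool_rot(),degrees=True)
print('cam in tool',Rt.inv().apply(c-np.array(arm.get_position())),'axes',(T[:3,:3]@Rt.as_matrix()).round(2),w['intrinsics'])
t=arm.get_image('top')
q=np.array([[605,105],[650,262],[232,222],[272,362]])/4+[220,160]   # rail outer-ish corners
print(unproj(t,q,24).round(1))
for yaw in (-90,-75,105,120,90):
  print(yaw,arm.ik([480,0,330],[180,0,yaw]))
```

```text
cam in tool [  80.04825165    0.6207984  -143.50959269] axes [[ 0.    1.   -0.  ]
 [ 0.95 -0.    0.31]
 [ 0.31 -0.   -0.95]] [[429.93380378   0.         320.82011355]
 [  0.         429.93380378 237.49119883]
 [  0.           0.           1.        ]]
[[ 598.4 -132.8   24. ]
 [ 504.3 -159.1   24. ]
 [ 528.5   90.2   24. ]
 [ 444.9   66.2   24. ]]
-90 [-1.42064588e+01 -6.09344087e+00  9.77373039e+01 -2.54444375e-14
  8.83561370e+01  1.65793541e+02]
-75 [-1.42064588e+01 -6.09344087e+00  9.77373039e+01 -2.54444375e-14
  8.83561370e+01  1.50793541e+02]
105 [-14.20645876  -6.09344087  97.73730387   0.          88.356137
 -29.20645876]
120 [-14.20645876  -6.09344087  97.73730387   0.          88.356137
 -44.20645876]
90 [-14.20645876  -6.09344087  97.73730387   0.          88.356137
 -14.20645876]
```

Run:
```python
from h import *
a=np.radians(106);d=np.array([np.cos(a),np.sin(a),0])
o=np.array([510,-3,0])
arm.reach(o+20*d+[0,0,190],[180,0,106])
w=arm.get_image('wrist');save(w,'w1')
g=lambda x,y,z:o+x*d+y*np.array([-d[1],d[0],0])+[0,0,z]
pts=[g(x,y,24) for x in(-150,85) for y in(-47,47)]+[g(0,-37,18),g(0,37,18)]
print(proj(w,pts).round(),arm.get_time(),arm.get_wrist_force())
for q in ['nest','plate','nest_lip']:
    for r in arm.spot_in(q,w)[:3]: print(q,round(r['p'],2),np.round(r['box']))
```

```text
[[374. 396.]
 [267. 396.]
 [388. 118.]
 [254. 118.]
 [369. 231.]
 [273. 231.]] 3.0667 [-0.07584397  0.36970636  0.7964927 ]
nest 0.59 [320. 198. 157. 394.]
plate 0.74 [323. 330.  93. 106.]
nest_lip 0.63 [322. 201. 157. 398.]
```

View pics/w1.png

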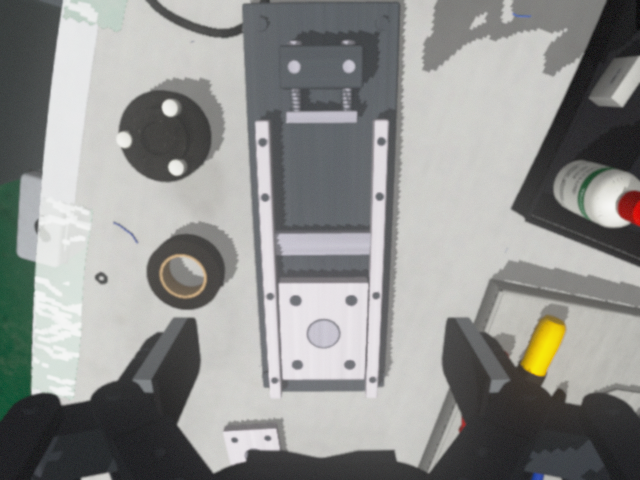

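The view shows the nest upright in frame. Rail ends are at rows 121 (jaw side) and 397, the lip's back edge at about row 233, and the jaw face at about row 122. The plate spans rows 281–380. My pose guess reprojects within about 3 px, so I'll refine it and then push.

```bash
python3 - <<'E'
from h import *
from scipy.optimize import least_squares
w=arm.get_image('wrist')
P=np.array([[-150,-47,24],[-150,47,24],[85,-47,24],[85,47,24],[0,-37,18],[0,37,18]],float)
U=np.array([[377.5,397],[269.5,397],[389,121],[255,121],[370.5,233],[276.5,233]])
def W(v,P):
    a=np.radians(v[2]);c,s=np.cos(a),np.sin(a)
    return np.c_[v[0]+c*P[:,0]-s*P[:,1],v[1]+s*P[:,0]+c*P[:,1],P[:,2]]
r=least_squares(lambda v:(proj(w,W(v,P))-U).ravel(),[510,-3,106]);v=r.x
print(v.round(2),r.fun.round(1))
np.save('nest.npy',v)
f=unproj(w,[[323,281],[323,380],[280,330],[367,330]],26);j=unproj(w,[[321,122.5]],23)
a=np.radians(v[2]);d=np.array([np.cos(a),np.sin(a)]);n=np.array([-d[1],d[0]])
for p in (*f,*j): print('nest xy',(p[:2]-v[:2])@d,(p[:2]-v[:2])@n)
E
cat >> h.py <<'E'
import os
if os.path.exists('nest.npy'):
    v=np.load('nest.npy');a=np.radians(v[2]);D=np.array([np.cos(a),np.sin(a),0]);N=np.array([-D[1],D[0],0])
    rot=[180,0,v[2]]
    def g(x,y,z): return np.array([v[0],v[1],0])+x*D+y*N+[0,0,z]
    def F():
        f=np.array(arm.get_wrist_force());return np.round([f@D,f@N,f[2]],1)
    def pos():
        p=np.array(arm.get_position())-[v[0],v[1],0];return np.round([p@D,p@N,p[2]],1)
E
```

```text
[511.94  -4.02 106.29] [-0.5  0.6  0.6  1.1  0.5 -1.   0.5 -0.3  0.4 -0.1 -1.6  0.4]
nest xy -36.607073405002396 0.10553833775036914
nest xy -129.24579161119948 0.43560930095107864
nest xy -80.09257492990473 35.312035903178405
nest xy -80.47907389571009 -35.61045039352881
nest xy 83.27344123448093 1.0388953405223766
```

Run:
```python
from h import *
arm.line_to(g(-180,0,90),v=200,frame=rot)
arm.gripper_to(0,40)
print(F(),arm.get_width())
arm.line_to(g(-180,0,20),v=120)
arm.line_to(g(-146,0,20),v=80)
print(pos(),F(),arm.get_time())
for x in list(range(-140,-44,8)):
    arm.line_to(g(x,0,20),v=40)
    f=F();print(x,pos(),f)
    if abs(f[0])>25:break
w=arm.get_image('wrist');save(w,'w2');print(arm.get_time())
```

```text
[-0.7  0.6 -0.2] 0.10839883226256389
[-145.7   -0.3   20.3] [-0.8  0.1  0.2] 6.6167
-140 [-1.399e+02  1.000e-01  1.990e+01] [-0.5  0.3 -0.1]
-132 [-1.317e+02  1.000e-01  2.000e+01] [ 0.   0.3 -0.5]
-124 [-1.236e+02  1.000e-01  2.000e+01] [ 0.3 -0.4  0.4]
-116 [-1.156e+02  1.000e-01  2.000e+01] [ 0.2  0.2 -0.6]
-108 [-1.075e+02  1.000e-01  1.990e+01] [ 0.2  1.  -0.6]
-100 [-99.5   0.1  19.9] [ 0.  -0.4 -0.1]
-92 [-91.5   0.1  19.9] [-0.2  0.4  0.1]
-84 [-83.6   0.1  20. ] [-0.5  0.2  0.1]
-76 [-75.6   0.1  19.9] [ 0.2 -0.4  0.5]
-68 [-67.6   0.1  20. ] [-0.6 -0.3  0.7]
-60 [-59.6   0.1  20. ] [-0.7 -0.   0.6]
-52 [-51.6   0.1  19.9] [ 0.  -1.  -0.5]
10.8167
```

View pics/w2.png

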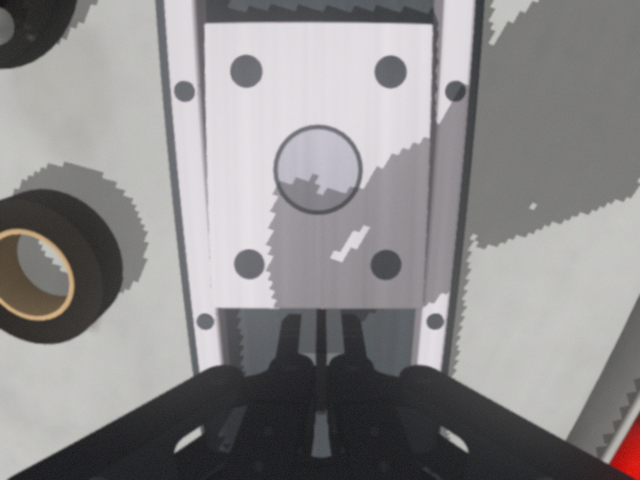

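The plate has moved with the fingers: nose at row 22, rear at row 308, square in the channel. Now on over the lip in small steps.

Run:
```python
from h import *
w=arm.get_image('wrist')
for r,z in((308,27),(22,28)):
    p=unproj(w,[[320,r]],z)[0]-[v[0],v[1],0];print('row',r,p@D,p@N)
for x in list(range(-46,-16,5))+list(range(-18,-11,2)):
    arm.line_to(g(x,0,20.5),v=30)
    f=F();print(x,pos(),f)
    if abs(f[0])>30 or abs(f[2])>25:break
w=arm.get_image('wrist');save(w,'w3');s=arm.get_image('side');print(arm.get_time())
```

```text
row 308 -43.51202370554539 0.2445994109914409
row 22 49.14425472652979 0.3060907096129277
-46 [-45.7   0.   20.5] [ 0.3 -0.6  0.9]
-41 [-40.7   0.   20.5] [ 0.  -0.5  0.4]
-36 [-35.7   0.   20.5] [-0.7 -0.1  0.2]
-31 [-30.7   0.   20.5] [-0.7 -0.4  0.6]
-26 [-25.7   0.   20.5] [-0.4  0.2 -0.3]
-21 [-20.7   0.1  20.5] [0.3 0.1 0.5]
-18 [-17.8   0.   20.5] [-0.2  0.3  0.2]
-16 [-16.1  -0.1  20.5] [-1.4 -0.2 -0.9]
-14 [-14.4  -0.2  20.7] [-3.6  1.  -0.3]
-12 [-12.9  -0.4  20.8] [-5.8  0.1 -0.2]
13.9
```

View pics/w3.png

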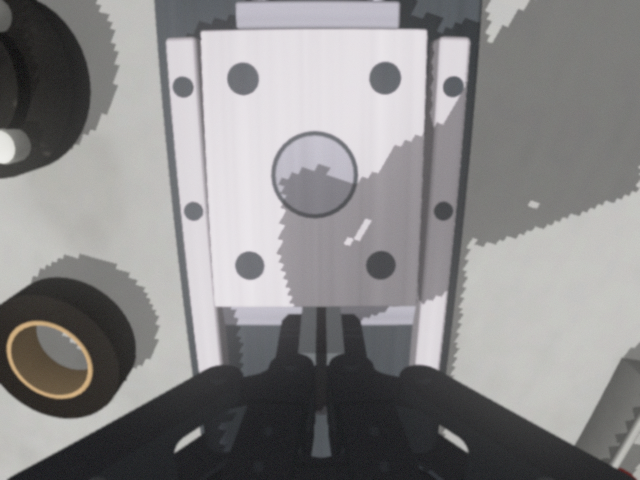

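The nose is against the jaw (row ~28) and the spring is compressing. The tail (row 306) still rides on the lip. I'll push it just clear and check whether it drops.

Run:
```python
from h import *
for x in (-11,-10,-9,-8,-7,-6,-5,-4):
    arm.line_to(g(x,0,20.5),v=12)
    f=F();p=pos();print(x,p,f)
    if abs(f[0])>28 or abs(f[2])>20 or p[0]>-6.5:break
arm.hold(.2);print(pos(),F())
w=arm.get_image('wrist');save(w,'w4');print(arm.get_time())
```

```text
-11 [-12.2  -0.4  20.9] [-6.9  0.1  0. ]
-10 [-11.5  -0.6  21. ] [-7.5  0.6 -0.3]
-9 [-10.8  -0.7  21.1] [-9.5  1.2  0.1]
-8 [-10.1  -0.8  21.2] [-10.6   0.2  -0.4]
-7 [-9.4 -0.8 21.3] [-10.2   1.2   0. ]
-6 [-8.7 -0.9 21.4] [-11.7   1.   -0.6]
-5 [-8.  -1.  21.5] [-13.5   1.7   0.3]
-4 [-7.3 -1.1 21.6] [-13.    0.9   0.1]
[-7.4 -1.1 21.6] [-14.3   2.    0.3]
16.15
```

View pics/w4.png

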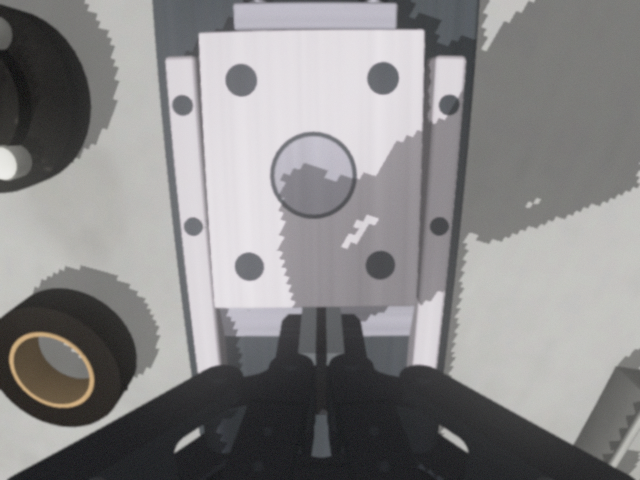

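The rear edge (row 307) is about 2 mm past the lip's back edge, but it is still hung up by friction. I'll drag it down with the fingertip face while holding it clear.

Run:
```python
from h import *
w=arm.get_image('wrist')
def rear(w,z=30):
    p=unproj(w,[[320,307]],z)[0]-[v[0],v[1],0];return p@D
print(rear(w,30),rear(w,24))
for z in (20,19.2,18.4,17.6,16.8,16):
    arm.line_to(g(-4,1,z),v=12)
    f=F();p=pos();print(z,p,f)
    if p[2]<18.9 or f[2]>15:break
arm.hold(.2);print(pos(),F())
w=arm.get_image('wrist');save(w,'w5');print(arm.get_time())
for r in arm.spot_in('plate',w)[:1]:print(r)
a=cv2.imread('pics/w4.png').astype(int);b=cv2.imread('pics/w5.png').astype(int)
c=np.vstack([a[270:350,180:460],b[270:350,180:460]]).astype(np.uint8)
cv2.imwrite('pics/c5.png',cv2.resize(c,None,fx=2.5,fy=2.5))
```

```text
2.0610311220985658 -1.093859099588427
20 [-7.5 -0.5 21.2] [-14.4   1.1   0.1]
19.2 [-7.6 -0.6 20.5] [-15.4   0.8   0.4]
18.4 [-7.7 -0.6 19.6] [-15.4   1.3   0.3]
17.6 [-7.7 -0.6 18.8] [-14.    1.   -0.7]
[-7.7 -0.6 18.9] [-15.5   0.4  -0.3]
17.45
{'box': [312.2, 168.0, 228.5, 283.7], 'p': 0.69}
```

View pics/c5.png

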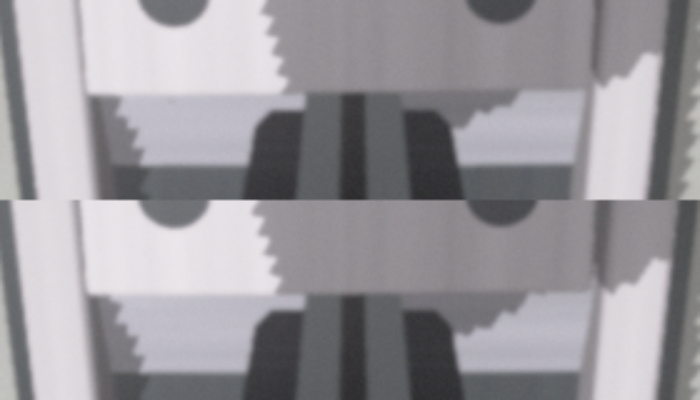

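```bash
cat >> h.py <<'E'
def tail(w,l,r,row):
    "tail-top height and nest x from the 70 mm wide rear top edge"
    from scipy.optimize import brentq
    f=lambda z:np.linalg.norm(np.diff(unproj(w,[[l,row],[r,row]],z),axis=0))-70
    z=brentq(f,0,60);p=unproj(w,[[(l+r)/2,row]],z)[0]-[v[0],v[1],0];return round(z,1),round(p@D,1)
E
python3 - <<'E'
from h import *
w=arm.get_image('wrist')
print(tail(w,214.8,416.8,307),proj(w,[g(-19,0,14),g(-5.5,0,18),g(0,0,18)]))
# automatic edges a little ahead of the rear edge
gr=cv2.cvtColor(w['img'],cv2.COLOR_RGB2GRAY)
print(gr[298,200:235].tolist());print(gr[298,400:435].tolist());print(gr[298:345,240].tolist())
E
```

```text
(29.4, np.float64(2.9)) [[318.97408847 337.89464331]
 [318.95268518 312.54764247]
 [318.94775561 299.41933631]]
[221, 222, 220, 221, 219, 219, 218, 218, 219, 216, 205, 187, 169, 173, 204, 224, 228, 229, 229, 228, 228, 227, 227, 228, 228, 230, 229, 230, 229, 230, 228, 228, 227, 227, 228]
[141, 139, 137, 140, 137, 142, 143, 143, 143, 146, 146, 147, 144, 146, 144, 140, 131, 125, 118, 107, 101, 105, 117, 127, 136, 137, 142, 141, 144, 143, 146, 143, 144, 144, 146]
[225, 225, 226, 225, 226, 226, 225, 224, 220, 213, 202, 196, 197, 196, 193, 193, 193, 193, 192, 192, 190, 190, 194, 193, 192, 193, 191, 192, 190, 190, 188, 188, 188, 186, 184, 187, 189, 189, 188, 181, 162, 128, 108, 103, 105, 105, 104]
```

Run:
```python
from h import *
for x in (-5.5,-7,-8.5,-10):
    arm.line_to(g(x,.5,17.8),v=12)
    f=F();print(x,pos(),f)
    if f[0]>-3:break
w=arm.get_image('wrist');save(w,'w6');print(arm.get_time())
gr=cv2.cvtColor(w['img'],cv2.COLOR_RGB2GRAY)
print(gr[290:345,240].tolist());print(proj(w,[g(-19,0,14),g(-5.5,0,18),g(0,0,18)])[:,1])
```

```text
-5.5 [-8.7 -0.8 18.9] [-14.3   1.7  -0.1]
-7 [-9.3 -0.6 18.7] [-9.9  0.5  0.8]
-8.5 [-9.5 -0.3 18.4] [-6.3 -0.3  2.7]
-10 [-9.9  0.2 18. ] [-1.4 -1.9  3.5]
18.7083
[228, 227, 227, 227, 227, 228, 226, 227, 226, 225, 226, 226, 226, 227, 226, 222, 216, 206, 196, 194, 193, 193, 193, 194, 193, 193, 191, 194, 193, 192, 195, 193, 194, 193, 189, 189, 188, 185, 182, 180, 186, 188, 189, 189, 176, 145, 115, 95, 91, 94, 95, 102, 102, 105, 106]
[334.37015416 308.40808828 295.05891246]
```

The force fell off at the lip position, so the tail has dropped enough to catch on the lip's back face. Now I'll back off, lift, and press the tail down from above.

Run:
```python
from h import *
arm.line_to(g(-14,0,20),v=30); print(pos(),F())
arm.line_to(g(-14,0,45),v=80)
arm.line_to(g(10,0,45),v=80)
arm.line_to(g(10,0,32),v=50); print(pos(),F())
z=32
while z>18:
    z-=.7; arm.line_to(g(10,0,z),v=15); f=F();p=pos();print(p,f)
    if f[2]>28 or p[2]<21.7:break
arm.hold(.2);print(pos(),F(),arm.get_time())
```

```text
[-13.7   0.5  19.6] [ 0.6 -0.4 -0.1]
[10.   0.5 31.4] [ 0.3 -0.2  0. ]
[ 9.9 -0.1 31.4] [ 0.2 -0.1  0.4]
[10.  -0.  30.7] [ 1.3 -0.4 -0.2]
[10.   0.  29.9] [ 1.1 -0.1  0.6]
[10.   0.  29.1] [ 0.6 -0.1  0.1]
[ 9.9 -0.1 28.7] [0.3 0.2 0.9]
[ 9.9 -0.1 28. ] [-0.6  2.1  4.3]
[ 9.8 -0.1 27.3] [0.7 1.9 4.3]
[ 9.7 -0.  26.6] [-0.9  1.2  5.2]
[ 9.6 -0.1 25.9] [-0.   2.4  4.2]
[ 9.6 -0.  25.2] [-1.8  2.3  4.5]
[ 9.5  0.  24.5] [-2.   2.8  4.8]
[ 9.5 -0.  23.7] [-3.6  2.   3.8]
[ 9.6 -0.2 23.1] [-2.4  3.1  5.2]
[ 9.7 -0.3 22.3] [-3.1  1.5  4.1]
[ 9.7 -0.3 22. ] [-3.7  3.5  9.4]
[ 9.7 -0.3 22. ] [-1.6  6.4 15.9]
[ 9.7 -0.3 22. ] [ 0.1  8.8 23.7]
[ 9.6 -0.4 21.9] [ 1.  11.9 31. ]
[ 9.7 -0.4 21.9] [-0.1 10.5 30.8] 25.0333
```

The tail bottomed out at exactly the seated height of 22 mm. A light check press near the nose, then retreat and look.

Run:
```python
from h import *
arm.line_to(g(10,0,40),v=80)
arm.line_to(g(70,0,40),v=100)
arm.line_to(g(70,0,25),v=50)
z=25
while z>19:
    z-=.8; arm.line_to(g(70,0,z),v=20); f=F();p=pos();print(p,f)
    if f[2]>8:break
arm.line_to(g(70,0,45),v=80)
arm.line_to(g(-10,0,190),v=200)
w=arm.get_image('wrist');save(w,'w7');print(F(),arm.get_time())
print(proj(w,[g(0,-35,22),g(0,35,22),g(90,-35,22),g(90,35,22)]).round())
cv2.imwrite('pics/c7.png',cv2.resize(w['img'][0:440,100:540,::-1],None,fx=1.3,fy=1.3))
```

```text
[70.  -0.1 24.3] [-0.7 -0.5  0.4]
[70.  -0.  23.4] [-0.3 -0.6  0.5]
[70.   0.  22.6] [ 0.2  0.8 -1.1]
[69.9 -0.2 22.1] [0.2 1.3 4.3]
[69.9 -0.2 22. ] [ 1.9  4.9 13. ]
[-0.5  0.1 -0.2] 29.3667
[[370. 197.]
 [275. 197.]
 [374.  68.]
 [271.  68.]]
```

View pics/c7.png

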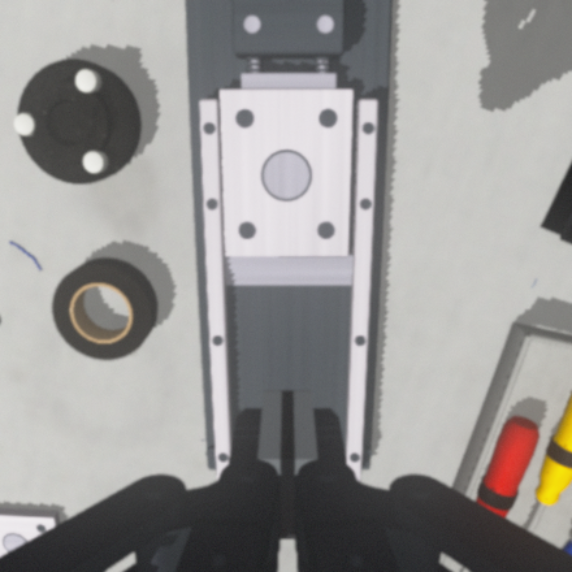

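The plate lies square and flat, with its rear edge at crop row 256 (image row 197, matching the prediction). Its nose is against the jaw, and the bystanders are untouched.

```bash
python3 -c "
from plant import arm
print(arm.sign_off())"
```

```text
the job is handed in; nothing more can be done
None
```

The plate was pushed over the lip and pressed down flat in the pocket, trapped between the sprung jaw and the lip's back face; nothing else was moved, and I handed the job in at about 29 s.

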